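Cover and clamp a small box glue-up

ROBOT

A 6-joint arm with a two-finger parallel gripper is mounted at the origin on a cart in front of the work surface, level with it; the furniture and walls round the work are solid. World frame = base frame: x ahead of the robot, y to its left, z up, the work surface at z = 0. Lengths are in m, angles in rad, forces in N, time in s.
With the tool pointing down it reaches from about 0.25 to 0.775 m from the base axis. Payload 4 kg.
Tool frame: the origin (TCP) lies between the finger pads; the fingertips stand 11 mm ahead of it and the grasp point (between the pads) lies 8 mm behind it; z points along the fingers, y is the line along which they close (so a half turn about z gives the same grasp; the last joint's range is limited). The gripper opens to 94 mm and grips with 3 to 60 N. Pads are 16 mm wide; open, the fingers measure 119 mm over their backs; the gripper's body (75 mm by 177 mm) begins 78 mm behind the grasp point.
Start: joints at [-1.432, 0.087, 1.371, -0, 1.684, -0.103], TCP at [0.132, -0.534, 0.217] pointing down, gripper open.
Joint ranges: [-3.1, 3.1], [-0.76, 2.03], [0.27, 2.55], [-1.08, 4.22], [0.17, 2.65], [-2.57, 2.57]. Speed limits (rad/s): [2.79, 2.79, 3.14, 3.14, 3.14, 3.14].

INTERFACE

Orientations are given as a unit quaternion [x, y, z, w].
In Python, from rig import robot, read_camera gives the robot as it stands. The module is installed in compiled form; this text tells all that it offers.
- The arm moves only by the tool servo_tool, never from a script. Its argument "motion" is a list of rows, each a list of 7 numbers: the shift along the tool's x, y, z in units of 0.2 m (1.0 is 0.2 m), then the turn, a rotation vector about the tool's x, y, z in units of 360 degrees (1.0 is 360 degrees), then the gripper command: -1 is fully open, 1 is shut, values between are in proportion. In form: [[dx, dy, dz, wx, wy, wz, fingers], ...]. A call has 1 to 8 rows; each row is the pose to reach, as a shift and turn from the pose commanded when the call began, along the tool's axes at that moment, turning the shorter way round; what a row does not reach only later rows make up. A row lasts 1/8 s, in which the tool goes at most 62.5 mm and 10.7 degrees, less where a joint would pass 70% of its speed; a pose out of reach is approached as far as the arm can. A call with a number of a shift or a turn outside -1 to 1 is refused whole. A call with a gripper value outside its range is refused whole. The fingers move at their own pace and stop on an object; the grip force is fixed at half the most. Time passes only in rows, so rows that repeat a pose let the fingers close. It gives the time, the measured TCP pose, the force, the opening and the grip force at its end, in the units of the state.
- robot.get_state(): the state, without advancing time (a new reading comes with each control period).
- read_camera(name): name is "side" or "top"; returns a dict with "image" (420x560x3 uint8, red, green, blue), "camera_matrix" (3x3 intrinsics, pixels), "k1" (the pictures are not rectified: a ray, as slopes to the right and down, at radius r is drawn at 1 + k1 r^2 times it, then the intrinsics apply), "view" (4x4, takes a point from world to camera coordinates). Camera axes: x right, y down, z forward; pixel columns grow to the right and rows downward; lengths in m; the calibration is good to about 2 mm. A picture is of the moment at which its call begins. There is no depth.
- robot.hand_in(): hands the job in; it is judged then, once.
The state is a dict: "t": time; "joint_pos": joint angles; "qd": joint speeds; "tau": joint torques, N m; "position": TCP position; "tool_rot": TCP orientation; "wrist_force": force on the tool from outside, world axes, zero at the start; "torque": the same for the moment, N m; "width": finger opening in m; "grip_force": force on a finger pad.
Only numpy, scipy, OpenCV 4.12 (cv2) and the standard library are available. Lean on these libraries where they do the work, as an engineer would, in place of code of your own. Each camera call takes 0.05 s, during which the arm holds its last target. There are 200 camera calls.

TASK

Set the loose wooden cover into the open mouth of the wooden box so that it sits seated and level, and let go of it. Then pump the red trigger of the bench clamp against its black handle until the moving jaw presses the box firmly but gently against the fixed jaw, and finish while still squeezing trigger and handle together, without crushing the box. Leave the other things alone and do not push the jaw by hand.

Things in the scene. Friction and masses are not known exactly. Their poses are not given: they have to be found in the camera images.
- clamp: Fixed bench clamp on a plywood board 150 x 370 x 12 mm. Origin on the bench top; y along the bar, z up; board y -200 to 170 mm. From -y: blue fixed jaw (70 mm wide, top z 64), the wooden box on the board, blue moving jaw (top z 64), blue housing (50 mm wide, y 55 to 141, top z 80) with handle and trigger; behind it a toothed rod at z 45 reaches y 217 with the jaw fully back.
- handle_face (a point): Point at mid-width on the front (-y) face of the black fixed handle, 125 mm above the bench: where one finger goes. The handle, with an orange band near its top, is an upright bar on the clamp's housing, 34 mm (x) by 16 mm (y), z 78 to 158 mm above the bench. Axes as the clamp's.
- trigger: Red trigger, an upright bar 32 mm (x) by 16 mm (y), z=83 to 153 mm above the bench, standing behind (+y of) the black handle; squeezing it toward the handle moves the jaw. Origin at the middle of the bottom edge of its rear (+y) face; axes as the clamp's.
- trigger_face (a point): Point on the trigger's rear (+y) face, 125 mm above the bench: where the other finger goes. Released it is 56 mm (in y) behind handle_face, fully squeezed 36 mm.
- trigger_travel (a joint): Trigger travel in m: 0 released, 0.020 fully squeezed toward the handle (-y of the clamp). A spring of 3 to 5 N returns it in about 0.5 s when let go. Its ratchet moves the jaw on by 18 mm with each full stroke (the first may give 14 to 20); the jaw stays where it is as the trigger returns.
- jaw_travel (a joint): Travel of the moving jaw in m, growing toward the fixed jaw: 0 fully back, starts at 0 to 0.035. At about 0.072 the box is clamped against the fixed jaw; the trigger then stops at any point of its stroke, and the force on the box is 2 to 9 N less than the squeeze on the trigger: squeeze with 20 to 40 N; over 70 N on the box crushes it. Friction (4 N) holds the jaw.
- jaw: Moving jaw, blue with a black rubber face 56 x 40 mm. Origin at the centre of its face, 42 mm above the bench, axes as the clamp's.
- wood_box: Open-topped light wooden box, 120 (x) x 100 (y) x 60 (z) mm, walls 8 mm, loose, standing on the clamp's board (12 mm above the bench) up to 10 mm short of the fixed jaw. Origin at the centre of its underside; its y axis is roughly along the clamp's y. Rim 60 mm above the origin, mouth 104 x 84 mm.
- cover: Loose wooden cover lying right way up. Origin at the centre of its underside. Upward: stepped plug (90 x 70 mm, z 0 to 4; 96 x 76 mm, z 4 to 8) that drops into the box's mouth; flange 120 (x) x 100 (y) mm, z 8 to 14, that rests on the rim; dark batten to grip, 60 (x) x 16 (y) mm, z 14 to 42. Seated, its origin is 52 mm above the box's, x axes parallel (either way round).
- glue_bottle: Bystander: yellow glue bottle with orange tip, standing, 42 x 62 x 174 mm. Origin at its underside.
- masking_tape: Bystander: roll of cream masking tape lying flat, 104 mm across, 25 mm high. Origin at its underside.
- marker: Bystander: green and white marker pen lying down, 135 mm long, 17 mm thick.

How it is judged:
On the way, in this order (a step that is already met when the one before it is completed fails the run):
1. the cover is seated level in the box's mouth and let go (z of cover in the frame of wood_box between 0.048 and 0.0545 m and horizontal distance between cover and wood_box below 0.009 m and angle between cover's own z axis and vertical below 0.05 rad and contact force between the fingers and cover below 0.5 N), for 0.2 s.
2. with trigger and handle squeezed between the fingers, the moving jaw presses the box against the fixed jaw (contact force between jaw and wood_box above 5 N and y of wood_box in the frame of clamp below -0.1065 m and contact force between the fingers and trigger above 4 N and contact force between the fingers and clamp above 2 N), for 0.2 s.
At the end, for the whole second after the job is handed in: Cover seated (origin 48 to 54.5 mm above the box's, within 9 mm sideways, tilt under 0.05 rad); moving jaw presses the box with 5 to 70 N; box within 3.5 mm of the fixed jaw; jaw travel over 62 mm; fingers squeeze trigger (over 4 N) and handle (over 2 N) (all of step 2 and z of cover in the frame of wood_box between 0.048 and 0.0545 m and horizontal distance between cover and wood_box below 0.009 m and angle between cover's own z axis and vertical below 0.05 rad and contact force between jaw and wood_box below 70 N and value of joint jaw_travel above 0.062 m); the arm keeps its last pose, push and grip.
It fails at once if the box is crushed: the jaw presses on it with over 70 N (contact force between jaw and wood_box above 70 N).
It fails at once if the robot pushes the moving jaw directly (over 3 N) (contact force between any of the fingers, the arm and jaw above 3 N).
It fails at once if a bystander is moved by more than 25 mm (distance of any of glue_bottle, masking_tape, marker from where it was at the start of the episode above 0.025 m).
It also fails if it takes over 48 s, if anything falls off the work surface, if the arm or the gripper's body presses on something with over 40 N, if the wrist force passes 120 N, or if a joint passes its speed limit or range.

## Working session

There is one attempt and no reset: what is moved stays moved. The work goes in short steps, Python scripts to look and compute and a tool call to move; the robot and the scene stay as the last step left them, time stands still between calls to the robot, and variables do not carry over. Pictures are saved under pics/ and viewed, at most 10 in all, crops included, and the job is handed in when it is done.

Besides the shell and the picture viewer there is one more tool, called after "Emit:" in YAML: its name, and indented under it one key for each argument. servo_tool: Moves the arm, as the interface text tells. Its arguments: {"type":"object","properties":{"motion":{"type":"array","items":{"type":"array","items":{"type":"number","minimum":-1,"maximum":1}}}},"required":["motion"]}

```bash
mkdir -p pics; python3 - <<'E'
from rig import robot, read_camera
import cv2,pickle
d={}
for n in("side","top"):
    c=read_camera(n);d[n]=c;cv2.imwrite(f"pics/{n}0.png",c["image"][:,:,::-1])
    print(n,c["camera_matrix"],c["k1"],c["view"])
pickle.dump(d,open("d0.pkl","wb"))
print(robot.get_state())
E
```

```text
side [[488.71397007   0.         272.38253995]
 [  0.         488.71397007 209.82571819]
 [  0.           0.           1.        ]] 0.06060735943364174 [[ 0.99916964  0.03643331 -0.0182384  -0.56060413]
 [ 0.00226675 -0.49665513 -0.86794501 -0.00223309]
 [-0.04068031  0.86718296 -0.49632531  1.54930401]
 [ 0.          0.          0.          1.        ]]
top [[434.80472124   0.         281.16711063]
 [  0.         434.80472124 208.10729898]
 [  0.           0.           1.        ]] -0.04505596377307338 [[ 2.81424991e-02 -9.99603114e-01 -1.27081248e-03 -1.90887596e-01]
 [-9.96543149e-01 -2.79568928e-02 -7.82314779e-02  5.81395103e-01]
 [ 7.81649009e-02  3.46804877e-03 -9.96934412e-01  1.30253216e+00]
 [ 0.00000000e+00  0.00000000e+00  0.00000000e+00  1.00000000e+00]]
{'t': 0.1, 'joint_pos': array([-1.43210393e+00,  8.78766277e-02,  1.37208274e+00,  1.72343573e-05,
        1.68360383e+00, -1.03066248e-01]), 'qd': array([-5.25675248e-04, -2.80206921e-03, -3.55187014e-03,  4.92278549e-05,
       -3.61165474e-04, -1.65786447e-03]), 'tau': array([ 1.88958133e-03, -3.41251767e+01, -3.03301728e+01,  7.18939095e-02,
        3.04349838e-02, -9.94871948e-05]), 'position': array([ 0.13162985, -0.53353379,  0.21543398]), 'tool_rot': array([ 9.92702389e-01,  1.20586055e-01, -8.98784965e-06, -9.85271368e-04]), 'wrist_force': array([-0.01056543,  0.42631223,  0.19134551]), 'torque': array([-0.00067628,  0.01247763,  0.00256919]), 'grip_force': 0.0, 'width': 0.09405932052767382}
```

View pics/side0.png

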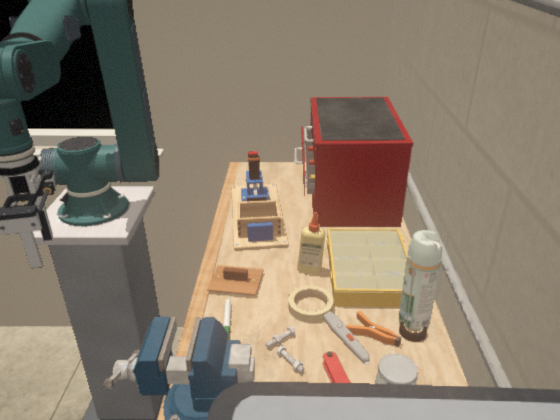

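View pics/top0.png

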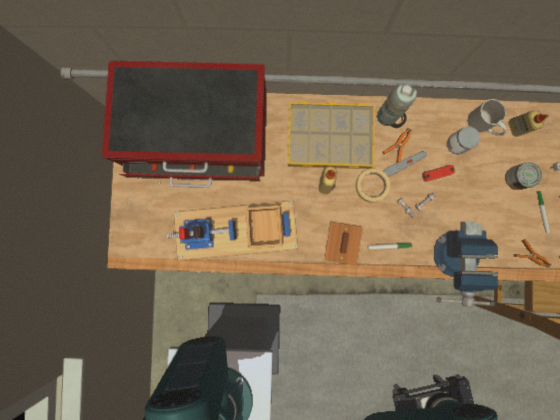

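The top view shows the clamp board at about u 175–297, v 203–258, with the box at (265,226) and the fixed jaw to its right. The cover is at (344,242) and the marker at (390,245). The side view shows the cover at (237,280), the box at (258,225) and the handle at (253,165).

```bash
cat > h.py <<'E'
import numpy as np,cv2,pickle
from scipy.optimize import least_squares
def proj(c,P):
    P=np.atleast_2d(P);q=P@c["view"][:3,:3].T+c["view"][:3,3];s=q[:,:2]/q[:,2:]
    s=s*(1+c["k1"]*(s**2).sum(1,keepdims=True))
    K=c["camera_matrix"];return s@K[:2,:2].T+K[:2,2]
def unproj(c,uv,z):
    f=lambda p:(proj(c,[p[0],p[1],z])-uv).ravel()
    return least_squares(f,[.5,0]).x
def tri(c1,uv1,c2,uv2):
    f=lambda p:np.r_[(proj(c1,p)-uv1).ravel(),(proj(c2,p)-uv2).ravel()]
    r=least_squares(f,[.5,0,.1]);return r.x,r.fun
def crop(im,x0,y0,x1,y1,k):
    return cv2.resize(im[y0:y1,x0:x1,::-1],None,fx=k,fy=k,interpolation=cv2.INTER_CUBIC)
E
python3 - <<'E'
from h import *
d=pickle.load(open("d0.pkl","rb"))
a=crop(d["top"]["image"],165,195,365,270,4)
b=crop(d["side"]["image"],195,145,325,300,3)
b=cv2.copyMakeBorder(b,0,0,0,0,cv2.BORDER_CONSTANT)
cv2.imwrite("pics/t1.png",a);cv2.imwrite("pics/s1.png",b)
E
```

```text
(no output)
```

View pics/t1.png

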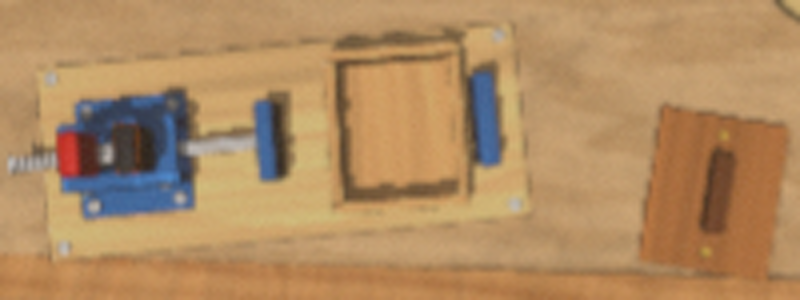

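View pics/s1.png

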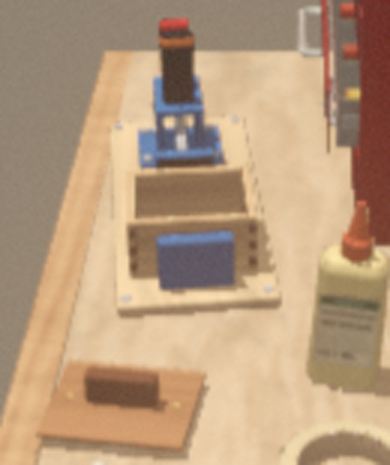

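Top crop: the board corners are at (40,67), (513,25), (528,212) and (52,260). The box rim runs about (332,55) to (468,205), and the cover flange about (663,105) to (769,277). The batten's long axis runs roughly along world x. The side crop confirms this, with the glue bottle well clear of the clamp.

```bash
python3 - <<'E'
from h import *
d=pickle.load(open("d0.pkl","rb"));T=d["top"];S=d["side"]
U=lambda p:(np.array(p)+.5)/4-.5+[165,195]
V=lambda p:(np.array(p)+.5)/3-.5+[195,145]
def fit(name,obs,local,cam=T,M=U):
    # local pts: object frame; obs crop px ; pose x,y,yaw (z=0)
    local=np.array(local,float)
    def f(p):
        c,s=np.cos(p[2]),np.sin(p[2]);X=local.copy()
        X[:,0]=p[0]+c*local[:,0]-s*local[:,1];X[:,1]=p[1]+s*local[:,0]+c*local[:,1]
        return (proj(cam,X)-M(obs)).ravel()
    r=least_squares(f,[.4,0,0]);print(name,r.x.round(4),np.abs(r.fun).max().round(2));return r.x
# order: left=+y, up=+x
bx=lambda X,y0,y1,z:[[X,y1,z],[X,y0,z],[-X,y0,z],[-X,y1,z]]
fit("clampT",[(40,67),(513,25),(528,212),(52,260)],bx(.075,-.2,.17,.012))
fit("clampS",[(117,122),(243,120),(280,298),(119,312)],[[-.075,.17,.012],[.075,.17,.012],[.075,-.2,.012],[-.075,-.2,.012]],S,V)
fit("boxrim",[(332,55),(461,42),(468,195),(337,208)],bx(.06,-.05,.05,.072))
fit("cover",[(663,105),(789,126),(769,277),(641,259)],bx(.06,-.05,.05,.014))
fit("batten",[(709,147),(735,152),(723,233),(701,231)],bx(.03,-.008,.008,.042))
fit("coverS",[(73,361),(206,374),(178,450),(40,438)],[[-.06,.05,.014],[.06,.05,.014],[.06,-.05,.014],[-.06,-.05,.014]],S,V)
for n,p,z in(("handle",(128,147),.158),("trig",(72,155),.153),("jaw",(266,140),.064)):print(n,unproj(T,U(p),z).round(4))
E
```

```text
clampT [ 0.5151 -0.0211  0.1208] 1.19
clampS [ 0.516  -0.0234  0.1164] 1.24
boxrim [ 0.5294 -0.1273  0.0942] 1.85
cover [ 0.4873 -0.3676 -0.1216] 0.63
batten [ 0.4878 -0.3647 -0.1039] 0.63
coverS [ 0.4856 -0.3704 -0.1523] 1.6
handle [0.5058 0.0539]
trig [0.4993 0.0932]
jaw [ 0.5156 -0.0292]
```

```bash
cat > go.py <<'E'
import numpy as np
from scipy.spatial.transform import Rotation as R
from rig import robot
def go(p,yaw,base=None):
    """row to reach TCP p, tool pointing down, tool x at yaw"""
    s=robot.get_state();B=R.from_quat(s["tool_rot"])
    t=B.inv().apply(np.array(p)-s["position"])/.2
    G=R.from_euler("z",yaw)*R.from_euler("x",np.pi)
    w=(B.inv()*G).as_rotvec()/(2*np.pi)
    print("row",t.round(3),w.round(4),"| t",round(s["t"],2),"pos",s["position"].round(4),"F",s["wrist_force"].round(1),"w",round(s["width"],4),"g",round(s["grip_force"],1))
E
python3 -c "
from go import *
go([.487,-.367,.13],-.115)"
```

```text
row [ 1.924 -0.382  0.428] [-0.0003  0.      0.0568] | t 0.1 pos [ 0.1316 -0.5335  0.2154] F [-0.   0.4  0.2] w 0.0941 g 0.0
```

Emit:
servo_tool:
  motion:
    - [0.97,-0.2,0,0,0,0.0285,-1]
    - [0.97,-0.2,0,0,0,0.0285,-1]
    - [0.97,-0.2,0,0,0,0.0285,-1]
    - [0.97,-0.2,0,0,0,0.0285,-1]
    - [0.97,-0.2,0,0,0,0.0285,-1]

```text
t: 0.72
position: [0.3107, -0.4483, 0.216]
tool_rot: [0.999, 0.032, -0.001, -0.0]
wrist_force: [0.1, -1.0, -0.1]
width: 0.094
grip_force: 0.0
```

```bash
python3 -c "
from go import *
go([.487,-.367,.13],-.115)"
```

```text
row [ 0.906 -0.349  0.429] [-0.0001  0.0002  0.0286] | t 0.72 pos [ 0.3107 -0.4483  0.216 ] F [ 0.1 -1.  -0.1] w 0.094 g 0.0
```

Emit:
servo_tool:
  motion:
    - [0.9,-0.35,0.43,0,0,0.0286,-1]
    - [0.9,-0.35,0.43,0,0,0.0286,-1]
    - [0.9,-0.35,0.43,0,0,0.0286,-1]
    - [0.9,-0.35,0.43,0,0,0.0286,-1]
    - [0.9,-0.35,0.43,0,0,0.0286,-1]
    - [0.9,-0.35,0.43,0,0,0.0286,-1]

```text
t: 1.48
position: [0.4845, -0.3696, 0.1317]
tool_rot: [0.998, -0.06, 0.0, 0.001]
wrist_force: [-0.5, -0.6, 0.3]
width: 0.0937
grip_force: 0.0
```

```bash
python3 -c "
from go import *
go([.487,-.367,.029],-.115)
from rig import read_camera
from h import *
for n,b in (('side',(195,215,305,315)),('top',(300,190,400,270))):
  c=read_camera(n);cv2.imwrite('pics/%s2.png'%n,crop(c['image'],*b,4))
a=cv2.imread('pics/side2.png');b=cv2.imread('pics/top2.png')
b=cv2.resize(b,(360,288));a=cv2.copyMakeBorder(a,0,0,0,360,0);a[:288,440:]=b
cv2.imwrite('pics/c2.png',a)"
```

```text
row [ 0.011 -0.015  0.513] [ 0.0003 -0.0001 -0.0007] | t 1.48 pos [ 0.4845 -0.3696  0.1317] F [-0.5 -0.6  0.3] w 0.0937 g 0.0
```

View pics/c2.png

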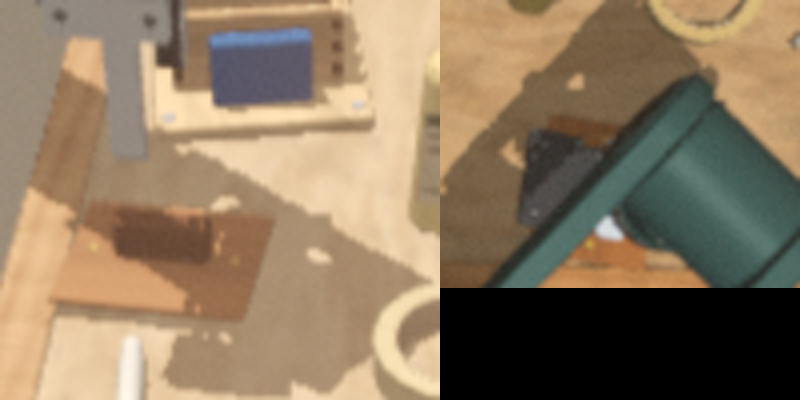

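The side crop shows the −y finger tip left of the batten and above the cover, in line with the plan. I'll descend with the gripper half closed so it clears the marker.

Emit:
servo_tool:
  motion:
    - [0.011,-0.015,0.25,0,0,0,0]
    - [0.011,-0.015,0.4,0,0,0,0]
    - [0.011,-0.015,0.513,0,0,0,0]
    - [0.011,-0.015,0.513,0,0,0,0]
    - [0.011,-0.015,0.513,0,0,0,1]
    - [0.011,-0.015,0.513,0,0,0,1]
    - [0.011,-0.015,0.513,0,0,0,1]
    - [0.011,-0.015,0.513,0,0,0,1]

```text
t: 2.58
position: [0.4884, -0.3652, 0.0283]
tool_rot: [0.998, -0.058, 0.0, 0.001]
wrist_force: [0.8, -0.9, 0.3]
width: 0.0172
grip_force: 0.3
```

Emit:
servo_tool:
  motion:
    - [0,0,0,0,0,0,1]
    - [0,0,-0.3,0,0,0,1]
    - [0,0,-0.6,0,0,0,1]
    - [0,0,-0.8,0,0,0,1]
    - [0,0,-0.8,0,0,0,1]
    - [0,0,-0.8,0,0,0,1]

```text
t: 3.32
position: [0.4876, -0.3642, 0.1858]
tool_rot: [0.998, -0.058, -0.001, -0.001]
wrist_force: [0.7, 1.0, -1.9]
width: 0.0154
grip_force: 30.0
```

```bash
python3 -c "
from go import *
go([.5294,-.1273,.18],.11)"
```

```text
row [ 0.069 -1.201  0.031] [-0.0003  0.0004 -0.0361] | t 3.33 pos [ 0.4876 -0.3642  0.1858] F [ 0.7  1.  -1.9] w 0.0154 g 30.0
```

Emit:
servo_tool:
  motion:
    - [0.035,-0.25,0,0,0,-0.018,1]
    - [0.035,-0.5,0,0,0,-0.018,1]
    - [0.035,-0.6,0,0,0,-0.018,1]
    - [0.035,-0.6,0,0,0,-0.018,1]

```text
t: 3.82
position: [0.5087, -0.2454, 0.186]
tool_rot: [1.0, -0.001, -0.001, -0.0]
wrist_force: [-1.2, 0.0, -0.9]
width: 0.0162
grip_force: 30.0
```

```bash
python3 -c "
from go import *
go([.5294,-.1273,.155],.11)"
```

```text
row [ 0.103 -0.591  0.155] [-0.0002  0.0005 -0.0178] | t 3.83 pos [ 0.5087 -0.2454  0.186 ] F [-1.2  0.  -0.9] w 0.0162 g 30.0
```

Emit:
servo_tool:
  motion:
    - [0.103,-0.25,0.155,0,0,-0.0178,1]
    - [0.103,-0.5,0.155,0,0,-0.0178,1]
    - [0.103,-0.591,0.155,0,0,-0.0178,1]
    - [0.103,-0.591,0.155,0,0,-0.0178,1]
    - [0.103,-0.591,0.155,0,0,-0.0178,1]

```text
t: 4.45
position: [0.5305, -0.1304, 0.1571]
tool_rot: [0.999, 0.053, 0.0, 0.001]
wrist_force: [-0.3, -0.3, -2.1]
width: 0.0159
grip_force: 30.0
```

```bash
python3 -c "
from go import *
go([.5294,-.1273,.155],.11)
from rig import read_camera
from h import *
d={}
for n,b in (('side',(210,130,310,260)),('top',(230,180,310,270))):
  c=read_camera(n);d[n]=c;cv2.imwrite('pics/%s3.png'%n,crop(c['image'],*b,4))
pickle.dump(d,open('d3.pkl','wb'))
a=cv2.imread('pics/side3.png');b=cv2.imread('pics/top3.png')
a=cv2.copyMakeBorder(a,0,0,0,320,0);a[:360,400:]=b
cv2.imwrite('pics/c3.png',a)"
```

```text
row [-0.004 -0.016  0.011] [ 0.0003 -0.0001 -0.0006] | t 4.45 pos [ 0.5305 -0.1304  0.1571] F [-0.3 -0.3 -2.1] w 0.0159 g 30.0
```

View pics/c3.png

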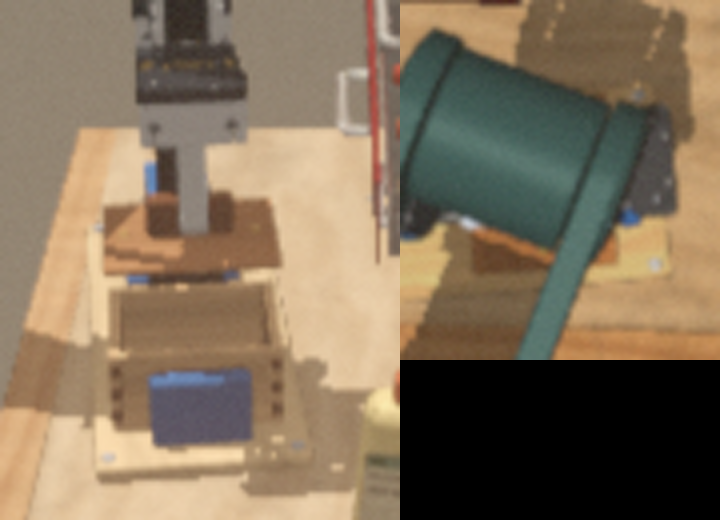

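The side crop shows the held cover level. Its front flange edge runs from (105,272) to (282,268), and the box's front rim from (108,356) to (285,352). The batten spans x 147–234, with the finger at 178–208.

```bash
python3 - <<'E'
from h import *
c=pickle.load(open("d3.pkl","rb"))["side"]
V=lambda p:(np.array(p)+.5)/4-.5+[210,130]
def at(p,z): return unproj(c,V(p),z)
for n,l,r,z in(("cover",(105,273),(282,269),.137),("box",(108,357),(285,352),.072),("boxback",(110,288),(274,284),.072),("battenTop",(147,193),(233,193),.1708)):
    a,b=at(l,z),at(r,z);print(n,a.round(4),b.round(4),"mid",((a+b)/2).round(4),"len",np.linalg.norm(b-a).round(4),"yaw",np.arctan2(*(b-a)[::-1]).round(3))
print(proj(c,[.5305,-.1304,.157-.011])*4-np.array([840,520]))
E
```

```text
cover [ 0.4723 -0.1774] [ 0.5906 -0.1714] mid [ 0.5314 -0.1744] len 0.1185 yaw 0.05
box [ 0.4708 -0.1781] [ 0.5919 -0.1707] mid [ 0.5314 -0.1744] len 0.1214 yaw 0.061
boxback [ 0.4624 -0.0801] [ 0.5818 -0.0736] mid [ 0.5221 -0.0768] len 0.1196 yaw 0.054
battenTop [ 0.4976 -0.1249] [ 0.5564 -0.1249] mid [ 0.527  -0.1249] len 0.0588 yaw -0.0
[[194.23455287 227.54732251]]
```

```bash
python3 -c "
from go import *
go([.5300,-.1275,.105],.10)"
```

```text
row [-0.001 -0.014  0.26 ] [ 0.0002 -0.0001  0.0009] | t 4.55 pos [ 0.5304 -0.1301  0.1571] F [-0.3 -0.8 -1.5] w 0.0158 g 30.0
```

Emit:
servo_tool:
  motion:
    - [0,-0.012,0.09,0,0,0,1]
    - [0,-0.012,0.18,0,0,0,1]
    - [0,-0.012,0.22,0,0,0,1]
    - [0,-0.012,0.26,0,0,0,1]
    - [0,-0.012,0.26,0,0,0,1]
    - [0,-0.012,0.26,0,0,0,1]

```text
t: 5.3
position: [0.5304, -0.1261, 0.1054]
tool_rot: [0.999, 0.054, 0.001, 0.0]
wrist_force: [-0.2, -0.1, -0.7]
width: 0.0161
grip_force: 30.0
```

Emit:
servo_tool:
  motion:
    - [0,0,0.02,0,0,0,1]
    - [0,0,0.04,0,0,0,1]
    - [0,0,0.055,0,0,0,1]
    - [0,0,0.055,0,0,0,1]

```text
t: 5.8
position: [0.5297, -0.1259, 0.0934]
tool_rot: [0.999, 0.054, -0.0, -0.0]
wrist_force: [-0.9, 0.4, -1.3]
width: 0.0157
grip_force: 30.0
```

Emit:
servo_tool:
  motion:
    - [0,0,0.01,0,0,0,1]
    - [0,0,0.015,0,0,0,1]
    - [0,0,0.015,0,0,0,1]

```text
t: 6.18
position: [0.5303, -0.1261, 0.0923]
tool_rot: [0.999, 0.054, 0.001, 0.0]
wrist_force: [-2.2, 1.0, 6.0]
width: 0.0158
grip_force: 30.0
```

Emit:
servo_tool:
  motion:
    - [0,0,0.005,0,0,0,0]
    - [0,0,0.005,0,0,0,0]
    - [0,0,0.005,0,0,0,0]
    - [0,0,-0.3,0,0,0,0]
    - [0,0,-0.6,0,0,0,0]
    - [0,0,-0.8,0,0,0,0]
    - [0,0,-0.8,0,0,0,0]

```text
t: 7.05
position: [0.5318, -0.1266, 0.2555]
tool_rot: [0.999, 0.054, 0.004, 0.002]
wrist_force: [0.3, 0.1, -0.5]
width: 0.0467
grip_force: 0.0
```

```bash
python3 -c "
from go import *
go([.507,.063,.245],.118)
from rig import read_camera
from h import *
d={}
for n in('side','top'):d[n]=read_camera(n)
pickle.dump(d,open('d4.pkl','wb'))
a=crop(d['side']['image'],210,130,310,260,4);b=crop(d['top']['image'],160,180,310,270,3)[:, :400]
a=cv2.copyMakeBorder(a,0,0,0,400,0);a[:b.shape[0],400:400+b.shape[1]]=b
cv2.imwrite('pics/c4.png',a)"
```

```text
row [-0.022 -0.956  0.048] [ 0.0006 -0.0013 -0.0016] | t 7.05 pos [ 0.5318 -0.1266  0.2555] F [ 0.3  0.1 -0.5] w 0.0467 g 0.0
```

View pics/c4.png

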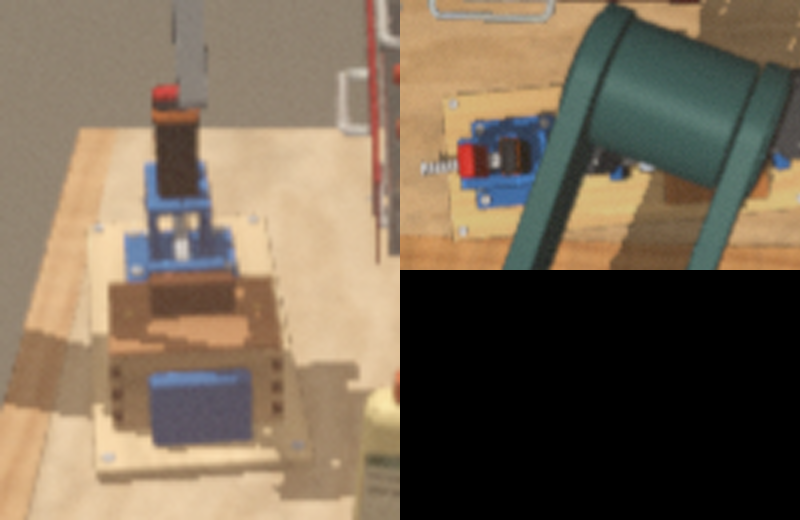

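The cover sits flush on the box. Next is the move above the handle and trigger, with the fingers opening on the way.

Emit:
servo_tool:
  motion:
    - [-0.022,-0.3,0.0,0,-0.001,-0.0016,-1]
    - [-0.022,-0.6,0.0,0,-0.001,-0.0016,-1]
    - [-0.022,-0.9,0.0,0,-0.001,-0.0016,-1]
    - [-0.022,-0.98,0.0,0,-0.001,-0.0016,-1]
    - [-0.022,-0.98,0.0,0,-0.001,-0.0016,-1]
    - [-0.022,-0.98,0.0,0,-0.001,-0.0016,-1]

```text
t: 7.9
position: [0.5045, 0.067, 0.2498]
tool_rot: [0.998, 0.058, -0.004, 0.001]
wrist_force: [-0.1, -0.1, 0.8]
width: 0.0937
grip_force: 0.0
```

```bash
python3 -c "
from go import *
go([.5046,.0695,.117],.118)"
```

```text
row [ 0.007 -0.013  0.664] [ 0.0001  0.0013 -0.0003] | t 7.9 pos [0.5045 0.067  0.2498] F [-0.1 -0.1  0.8] w 0.0937 g 0.0
```

Emit:
servo_tool:
  motion:
    - [0.007,-0.013,0.2,0,0.001,0,-1]
    - [0.007,-0.013,0.4,0,0.001,0,-1]
    - [0.007,-0.013,0.55,0,0.001,0,-1]
    - [0.007,-0.013,0.66,0,0.001,0,-1]
    - [0.007,-0.013,0.66,0,0.001,0,-1]
    - [0.007,-0.013,0.66,0,0.001,0,-1]

```text
t: 8.65
position: [0.5056, 0.0701, 0.1198]
tool_rot: [0.998, 0.058, 0.001, 0.0]
wrist_force: [0.5, -0.0, -0.6]
width: 0.0939
grip_force: 0.0
```

```bash
python3 -c "
from go import *
go([.5053,.0645,.117],.118)
from rig import read_camera
from h import *
c=read_camera('side')
cv2.imwrite('pics/c5.png',crop(c['image'],210,110,310,230,5))"
```

```text
row [-0.005  0.027  0.014] [ 0.0001 -0.0002 -0.0003] | t 8.65 pos [0.5056 0.0701 0.1198] F [ 0.5 -0.  -0.6] w 0.0939 g 0.0
```

View pics/c5.png

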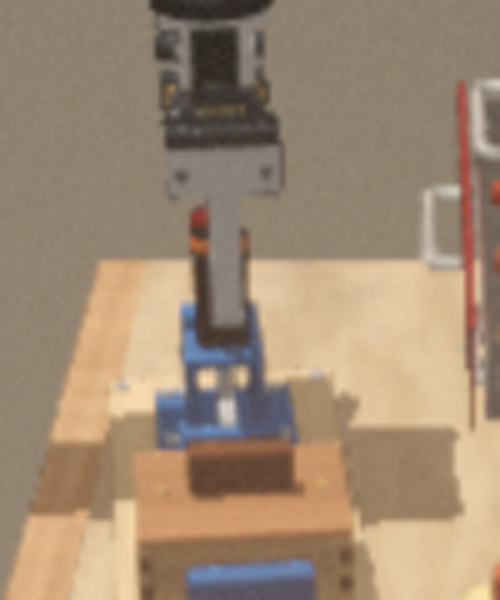

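The front finger stands in front of the handle and overlaps its width, so the fingers straddle the handle and trigger. First squeeze.

Emit:
servo_tool:
  motion:
    - [-0.005,0.027,0.01,0,0,0,-1]
    - [-0.005,0.027,0.01,0,0,0,-0.2]
    - [-0.005,0.027,0.01,0,0,0,0.2]
    - [-0.005,0.027,0.01,0,0,0,0.4]
    - [-0.005,0.027,0.01,0,0,0,0.4]
    - [-0.005,0.027,0.01,0,0,0,0.4]

```text
t: 9.45
position: [0.5041, 0.0704, 0.117]
tool_rot: [0.998, 0.06, 0.0, -0.005]
wrist_force: [-0.7, 14.4, 0.7]
width: 0.0474
grip_force: 7.0
```

Emit:
servo_tool:
  motion:
    - [0,0,0,0,0,0,0.4]
    - [0,0,0,0,0,0,0.4]
    - [0,0,0,0,0,0,0.4]
    - [0,0,0,0,0,0,0.4]

```text
t: 9.95
position: [0.5046, 0.0665, 0.117]
tool_rot: [0.998, 0.059, 0.0, -0.001]
wrist_force: [0.3, 5.9, 0.9]
width: 0.0356
grip_force: 30.0
```

```bash
python3 -c "
from go import *
go([.5053,.0645,.117],.118)
from rig import read_camera
from h import *
d={n:read_camera(n) for n in('side','top')}
pickle.dump(d,open('d6.pkl','wb'))
a=crop(d['side']['image'],210,110,310,230,4);b=crop(d['top']['image'],165,190,265,270,4)
a=cv2.copyMakeBorder(a,0,0,0,400,0);a[:b.shape[0],400:400+b.shape[1]]=b
cv2.imwrite('pics/c6.png',a)"
```

```text
row [ 0.002  0.01  -0.   ] [-0.0003 -0.0001  0.0001] | t 9.95 pos [0.5046 0.0665 0.117 ] F [0.3 5.9 0.9] w 0.0356 g 30.0
```

View pics/c6.png

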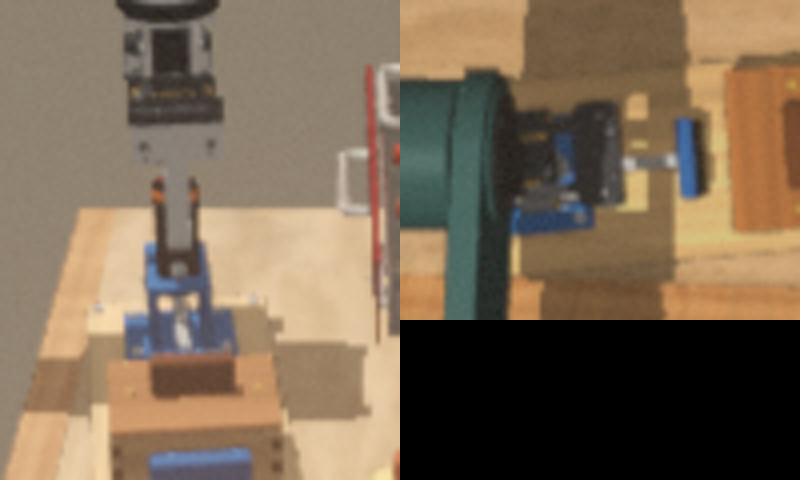

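Full stroke: width is 35.6 mm at 30 N. The top view shows the jaw about 16 mm further on, with roughly 23 mm left to the box. Release and stroke again.

Emit:
servo_tool:
  motion:
    - [0,-0.01,0,0,0,0,-0.3]
    - [0,-0.01,0,0,0,0,-1]
    - [0,-0.01,0,0,0,0,-1]
    - [0,-0.01,0,0,0,0,-1]
    - [0,-0.01,0,0,0,0,-1]
    - [0,-0.01,0,0,0,0,-1]
    - [0,-0.01,0,0,0,0,-1]

```text
t: 10.92
position: [0.5042, 0.0674, 0.1168]
tool_rot: [0.998, 0.059, -0.0, 0.0]
wrist_force: [-1.2, 0.2, 0.1]
width: 0.0938
grip_force: 0.0
```

Emit:
servo_tool:
  motion:
    - [0,0,0,0,0,0,-0.3]
    - [0,0,0,0,0,0,0.1]
    - [0,0,0,0,0,0,0.4]
    - [0,0,0,0,0,0,0.4]
    - [0,0,0,0,0,0,0.4]
    - [0,0,0,0,0,0,0.4]
    - [0,0,0,0,0,0,0.4]
    - [0,0,0,0,0,0,0.4]

```text
t: 11.92
position: [0.5045, 0.0665, 0.1166]
tool_rot: [0.998, 0.059, 0.0, 0.001]
wrist_force: [2.1, -4.2, -2.5]
width: 0.0357
grip_force: 30.0
```

```bash
python3 -c "
from go import *
go([.5053,.0665,.117],.118)
from rig import read_camera
from h import *
d={n:read_camera(n) for n in('side','top')}
pickle.dump(d,open('d7.pkl','wb'))
c=d['top'];im=c['image'].astype(int)
for dd in ('d6.pkl','d7.pkl'):
  c=pickle.load(open(dd,'rb'))['top'];im=c['image'].astype(int)
  m=(im[...,2]-im[...,0]>40);m[:, :231]=0;m[:, 275:]=0;m[:215]=0;m[245:]=0
  v,u=np.nonzero(m);print(len(u),np.median(u),np.median(v),u.max())
"
```

```text
row [ 0.004  0.001 -0.002] [ 0.0002 -0.     -0.0001] | t 11.93 pos [0.5045 0.0665 0.1166] F [ 2.1 -4.2 -2.5] w 0.0357 g 30.0
69 236.0 229.0 238
69 242.0 229.0 244
```

Emit:
servo_tool:
  motion:
    - [0,0,0,0,0,0,-0.3]
    - [0,-0.02,0,0,0,0,-1]
    - [0,-0.02,0,0,0,0,-1]
    - [0,-0.02,0,0,0,0,-1]
    - [0,-0.02,0,0,0,0,-1]
    - [0,-0.02,0,0,0,0,-1]
    - [0,-0.02,0,0,0,0,-1]

```text
t: 12.9
position: [0.5037, 0.0715, 0.1169]
tool_rot: [0.998, 0.059, 0.0, 0.0]
wrist_force: [-0.4, -0.1, 0.0]
width: 0.0937
grip_force: 0.0
```

Emit:
servo_tool:
  motion:
    - [0,0,0,0,0,0,-0.5]
    - [0,0,0,0,0,0,-0.3]
    - [0,0,0,0,0,0,-0.2]
    - [0,0,0,0,0,0,-0.15]
    - [0,0,0,0,0,0,-0.1]
    - [0,0,0,0,0,0,-0.05]
    - [0,0,0,0,0,0,0]
    - [0,0,0,0,0,0,0]

```text
t: 13.9
position: [0.5037, 0.0722, 0.1168]
tool_rot: [0.998, 0.059, 0.0, -0.001]
wrist_force: [0.2, 4.2, -0.6]
width: 0.0469
grip_force: 8.3
```

Emit:
servo_tool:
  motion:
    - [0,0,0,0,0,0,0.05]
    - [0,0,0,0,0,0,0.1]
    - [0,0,0,0,0,0,0.15]
    - [0,0,0,0,0,0,0.2]
    - [0,0,0,0,0,0,0.2]
    - [0,0,0,0,0,0,0.2]

```text
t: 14.65
position: [0.5039, 0.0709, 0.1168]
tool_rot: [0.998, 0.059, 0.0, 0.001]
wrist_force: [2.4, -3.7, -1.5]
width: 0.0445
grip_force: 30.0
```

The trigger stopped mid-stroke at 44.5 mm with 30 N, which fits a clamped box. One more look to check.

Emit:
servo_tool:
  motion:
    - [0,0,0,0,0,0,0.4]
    - [0,0,0,0,0,0,0.4]
    - [0,0,0,0,0,0,0.4]

```text
t: 15.02
position: [0.5039, 0.0709, 0.1168]
tool_rot: [0.998, 0.059, 0.0, 0.001]
wrist_force: [2.7, -5.0, -3.3]
width: 0.0449
grip_force: 30.0
```

```bash
python3 -c "
from go import *
go([.5053,.0665,.117],.118)
from rig import read_camera
from h import *
d={n:read_camera(n) for n in('side','top')}
a=crop(d['side']['image'],210,110,310,260,4);b=crop(d['top']['image'],225,195,305,265,5)
a=cv2.copyMakeBorder(a,0,0,0,400,0);a[:b.shape[0],400:400+b.shape[1]]=b
cv2.imwrite('pics/c8.png',a)"
```

```text
row [ 0.005  0.023 -0.001] [ 0.0002 -0.     -0.0001] | t 15.03 pos [0.5039 0.0709 0.1168] F [ 2.7 -5.  -3.3] w 0.0449 g 30.0
```

View pics/c8.png

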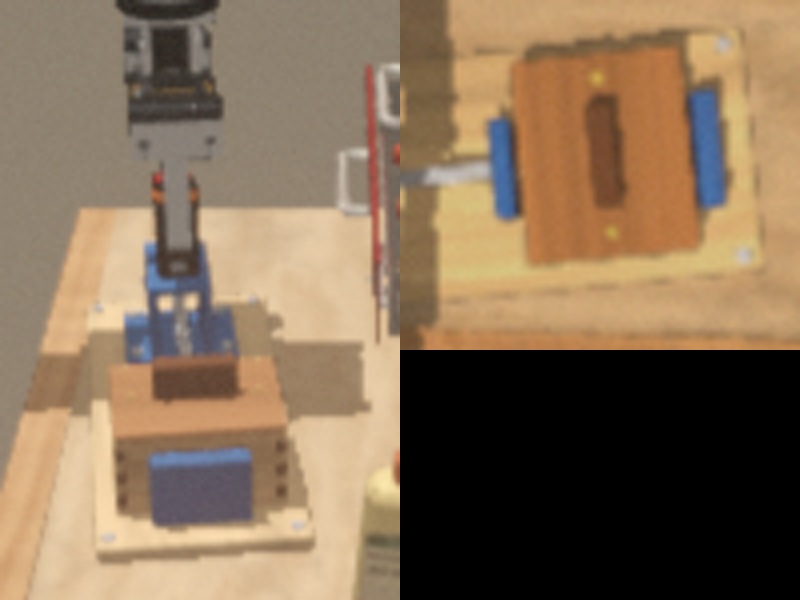

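The top view shows the box held between both jaws (edges at about 517 and 695) with the cover flush. Both fingers are squeezing, so I'm handing in.

```bash
python3 -c "
from rig import robot
print(robot.hand_in())"
```

```text
the job is handed in; nothing more can be done
None
```

The cover is seated in the box and let go. The box is clamped between both jaws with the trigger and handle still squeezed at 30 N, and I handed the job in at about 15 s; the hand-in returned no verdict.

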